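# Set the air valve: shut it, back off two turns, keep hold

### The job

Set the air valve that stands on the bench by the upright black handle on its red wheel: turn the wheel clockwise (seen from above) until it is fully shut against its stop, then back it off counter-clockwise by exactly two full turns. Finish while still gripping the handle, with the wheel at rest, and leave the loose things lying about on the bench where they are.

Things in the scene. Friction and masses are not known exactly. Their poses are not given: they have to be found in the camera images.
- valve: Fixed brass valve on a grey round foot (72 mm across) and a steel riser pipe, 235 mm tall to the top of the handle, with a red three-spoked wheel on top. Origin: on the bench under the wheel's axis, z up. A yellow index tab sticks out under the wheel (centre height 147 mm, reaching 66 mm from the axis) along this body's +x: the handle stands right above the tab when the valve is fully shut. The two ports point along +y and -y, 106 mm up, reaching 54 mm.
- wheel_axis (a point): Point on the upright axis of the wheel, 212 mm above the bench, level with the middle of the handle. Nothing of the wheel is there: its hub tops out at 183 mm and the rim (94 mm outside diameter, 10 mm thick) at 180 mm.
- handle_mid (a point): Middle of the upright black handle, a round grip 18 mm in diameter and 48 mm tall (from 188 to 236 mm above the bench) that stands on the rim, its centre 42 mm from the wheel's axis, on a 16 mm wide boss that ends at 185 mm. It spins freely on its own pin, so a gripper that holds it can keep its own orientation while going round. Only its position matters; its orientation turns with the grip.
- wheel (a joint): Turn of the wheel in rad: 0 = fully shut, at a hard stop; grows counter-clockwise seen from above (opening); one turn = 6.283; it starts partly open, between about 2 and 5.5, and could open to 22. Friction of about 0.1 N m (2.5 N at the handle) keeps it where it is left.
- spool_mid (a point): Middle of a bystander, a loose white wire spool standing on end, 54 mm in diameter, 42 mm tall.
- tape_mid (a point): Middle of a bystander, a loose black roll of tape lying flat, 55 mm in diameter, 19 mm tall.
- tray: Bystander, a loose open blue parts tray, 65 x 100 x 22 mm; origin at the centre of its underside.
- pliers: Bystander, loose small blue-handled pliers lying flat, 148 x 53 x 13 mm; origin at the centre of the underside.
- dish: Bystander, a loose small round steel dish, 72 mm in diameter, 12 mm tall; origin at the centre of its underside.
- driver: Bystander, a loose screwdriver with a dark handle lying flat, 137 mm long; origin at the centre of its underside.
- board_blue: Bystander, a loose small blue circuit board, 42 x 55 x 13 mm; origin at the centre of its underside.
- heat_sink: Bystander, a loose finned heat sink, 30 x 40 x 22 mm; origin at the centre of its underside.

How it is judged:
On the way:
1. the wheel has been turned fully shut against its stop by its handle, the fingers on the handle (value of joint wheel below 0.08 rad and contact force between the fingers and handle above 0.5 N), for 0.2 s.
At the end, for the whole second after the job is handed in: After the wheel was shut against its stop it stands two full turns open (12.57 rad, within 0.25 rad), at rest, and the gripper still holds the handle: fingers press it with over 2 N and the grasp point is within 30 mm of the handle's middle (value of joint wheel between 12.316 and 12.816 rad and velocity of joint wheel between -0.15 and 0.15 rad/s and distance between the grasp point and handle_mid below 0.03 m and contact force between the fingers and handle above 2 N); the arm keeps its last pose, push and grip.
It fails at once if one of the loose things lying about (spool, tape, tray, pliers, dish, screwdriver, board, heat sink) is shifted by more than 30 mm (distance of any of spool_mid, tape_mid, tray, pliers, dish, driver, board_blue, heat_sink from where it was at the start of the episode above 0.03 m).
It also fails if it takes over 61 s, if anything falls off the work surface, if the arm or the gripper's body presses on something with over 40 N, if the wrist force passes 120 N, or if a joint passes its speed limit or range.

### The arm

A 6-joint arm with a two-finger parallel gripper is mounted at the origin on the work surface; the furniture and walls round the work are solid. World frame = base frame: x ahead of the robot, y to its left, z up, the work surface at z = 0. Lengths are in m, angles in rad, forces in N, time in s.
With the tool pointing down it reaches from about 0.425 to 0.925 m from the base axis. Payload 12.5 kg.
Tool frame: the origin (TCP) lies at the very end of the fingers, on their centre line; the grasp point (between the pads) lies 19 mm behind it; z points along the fingers, y is the direction in which the jaws open and shut (so a half turn about z gives the same grasp; the last joint's range is limited). The gripper opens to 85 mm and grips with 20 to 120 N. Pads are 22 mm wide; open, the fingers measure 114 mm over their backs; the gripper's body (76 mm by 85 mm) begins 54 mm behind the grasp point. The pads swing forward as they close: fully open they stand 13 mm farther back than shut.
Start: joints at [1.178, 0.491, 1.559, -0, 1.092, -0.106], TCP at [0.177, 0.599, 0.231] pointing down, gripper open.
Joint ranges: [-3.1, 3.1], [-0.84, 2.19], [0.05, 2.79], [-1.13, 4.28], [0.06, 2.93], [-2.69, 2.69]. Speed limits (rad/s): [2.22, 2.22, 2.79, 3.14, 3.14, 3.14].

### API

Orientations are given as a 3x3 rotation matrix whose columns are the frame's x, y, z axes.
In Python, from workcell import manip gives the robot as it stands.
- The arm moves only by the tool play_rows, never from a script. Its argument "plan" is a list that holds one entry, the list of rows, each a list of 7 numbers: the turn, a rotation vector about the tool's x, y, z in units of 5 degrees (1.0 is 5 degrees), then the shift along the tool's x, y, z in units of 30 mm (1.0 is 30 mm), then the finger opening in mm, from 0 to 85.4. A call has 1 to 10 rows; each row shifts and turns the commanded pose from where the row before left it, along the tool's axes as they then stand; what a row does not reach is not made up. A row lasts 1/10 s, in which the tool goes at most 50 mm and 8.59 degrees, less where a joint would pass 70% of its speed; a pose out of reach is approached as far as the arm can. A call is refused whole if a number of a shift passes 1 or a number of a turn 1, either way. A call with a gripper value outside its range is refused whole. The fingers move at their own pace and stop on an object; "force" is the grip in N (left out, the last holds). Time passes only in rows, so rows that do not move let the fingers close. It gives the time, the measured TCP pose, the force and the opening at its end, in the units of the state.
- manip.observe(): the state, without advancing time (a new reading comes with each control period).
- manip.camera(name): name is "scene" or "top" or "wrist"; returns a dict with "img" (384x512x3 uint8, red, green, blue), "z_map" (384x512 float32, m along the optical axis (not along the pixel's ray), 0 where there is no reading), "fx", "fy", "cx", "cy" (pixels), "extrinsics" (4x4, takes a point from camera to world coordinates); the wrist camera has in their place "tool_from_camera" (4x4, takes a point from camera to tool coordinates, whose origin is the TCP and whose axes are the flange's). Camera axes: x right, y down, z forward; pixel columns grow to the right and rows downward; lengths in m; the calibration is good to about 2 mm. The wrist camera is an equidistant fisheye: a pixel r from the principal point sees the ray r / f radians off the axis. A picture is of the moment at which its call begins: read the wrist's pose just before it.
- manip.job_done(): hands the job in, once; it reports no verdict.
The state is a dict: "time": time; "joint_pos": joint angles; "dq": joint speeds; "joint_efforts": joint torques, N m; "eef_pos": TCP position; "orientation": TCP orientation; "force": force on the tool from outside, world axes, zero at the start; "torque": the same for the moment, N m; "width": opening from 0.0 (shut) to 1.0 (fully open).
Only numpy, scipy, OpenCV 4.12 (cv2) and the standard library are available. Lean on these libraries where they do the work, as an engineer would, in place of code of your own. Each camera call takes 0.05 s, during which the arm holds its last target.

## Working session

There is one attempt and no reset: what is moved stays moved. The work goes in short steps, Python scripts to look and compute and a tool call to move; the robot and the scene stay as the last step left them, time stands still between calls to the robot, and variables do not carry over. Pictures are saved under pics/ and viewed, and the job is handed in when it is done.

Besides the shell and the picture viewer there is one more tool, called after "Call:" as name([rows], argument=value, ...), one row to a line, values as JSON. play_rows: Moves the arm, as the interface text tells. Its arguments: {"type":"object","properties":{"plan":{"type":"array","items":{"type":"array","items":{"type":"array","items":{"type":"number"}}}},"force":{"type":"number"}},"required":["plan"]}

```bash
mkdir -p pics; ls; python3 - <<'E'
from workcell import manip
import cv2,numpy as np
s=manip.observe();print(s)
for n in ("scene","top"):
    c=manip.camera(n);cv2.imwrite(f"pics/{n}0.png",c["img"][:,:,::-1]);np.savez(f"{n}0.npz",**c)
    print(n,c["fx"],c["fy"],c["cx"],c["cy"],c["extrinsics"].round(3).tolist())
E
```

```text
pics
{'time': 0.0, 'joint_pos': array([ 1.17839201e+00,  4.91551904e-01,  1.55949966e+00, -4.36109618e-05,
        1.09172968e+00, -1.05632341e-01]), 'dq': array([-0.0002916 ,  0.00040427,  0.00120548,  0.0002203 , -0.00010258,
       -0.00099528]), 'joint_efforts': array([ 6.53612078e-04, -6.18456388e+01, -2.61593378e+01,  2.79499730e-07,
        3.95124662e-03,  1.50876303e-05]), 'eef_pos': array([0.17669365, 0.59923392, 0.23071522]), 'orientation': array([[-9.59167615e-01,  2.82837957e-01, -4.18769834e-04],
       [ 2.82838254e-01,  9.59166974e-01, -1.11304716e-03],
       [ 8.68582084e-05, -1.18604292e-03, -9.99999293e-01]]), 'force': array([ 0.15060936, -0.43712145,  0.01678496]), 'torque': array([-0.02277217, -0.00104761, -0.03626597]), 'width': 0.9966905699189564}
scene 479.4853462509898 479.4853462509898 256.188906440489 191.76320034062795 [[-0.883, -0.254, 0.395, -0.163], [-0.469, 0.499, -0.728, 1.232], [-0.012, -0.828, -0.56, 1.02], [0.0, 0.0, 0.0, 1.0]]
top 402.75905314505104 402.75905314505104 257.4274079275455 189.11259095614906 [[-0.027, -0.998, 0.061, 0.388], [-1.0, 0.028, 0.014, 0.07], [-0.016, -0.061, -0.998, 1.255], [0.0, 0.0, 0.0, 1.0]]
```

View pics/scene0.png

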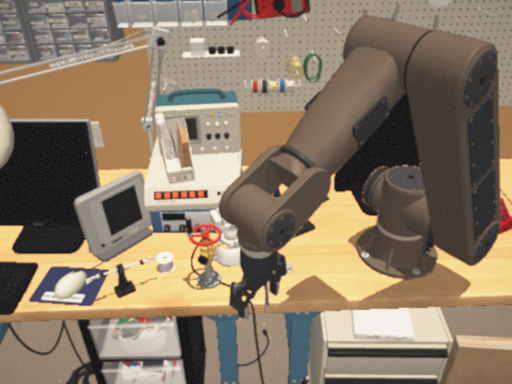

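View pics/top0.png

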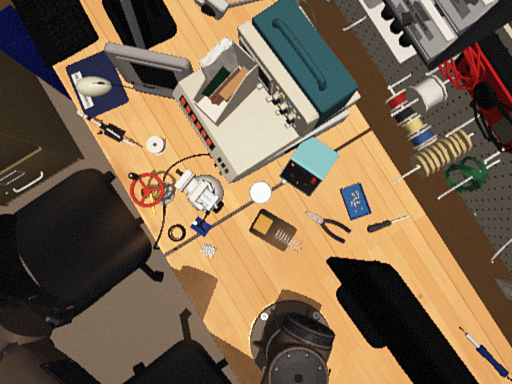

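```bash
cat >h.py <<'E'
import numpy as np,cv2
def proj(c,p):
    T=np.linalg.inv(c["extrinsics"]);q=T[:3,:3]@np.array(p)+T[:3,3]
    return np.array([c["fx"]*q[0]/q[2]+c["cx"],c["fy"]*q[1]/q[2]+c["cy"],q[2]])
def cloud(c):
    v,u=np.mgrid[:384,:512];z=c["z_map"]
    P=np.stack([(u-c["cx"])/c["fx"]*z,(v-c["cy"])/c["fy"]*z,z],-1)
    return P@c["extrinsics"][:3,:3].T+c["extrinsics"][:3,3]
def plane(c,u,v,h):
    d=c["extrinsics"][:3,:3]@np.array([(u-c["cx"])/c["fx"],(v-c["cy"])/c["fy"],1]);o=c["extrinsics"][:3,3]
    return o+d*(h-o[2])/d[2]
E
python3 - <<'E'
from h import *
for n in ("scene","top"):
    c=dict(np.load(n+"0.npz"));print(n,proj(c,[0,0,0]),proj(c,[.177,.599,.231]))
    P=cloud(c);hsv=cv2.cvtColor(c["img"],cv2.COLOR_RGB2HSV)
    m=((hsv[...,0]<6)|(hsv[...,0]>174))&(hsv[...,1]>150)&(hsv[...,2]>90)
    box=(slice(150,220),slice(120,180)) if n=="top" else (slice(215,255),slice(180,230))
    q=P[box][m[box]];q=q[(c["z_map"][box][m[box]]>0)];print(len(q),np.median(q,0),q.min(0),q.max(0))
    I=c["img"][box[0].start-15:box[0].stop+40,box[1].start-20:box[1].stop+60]
    cv2.imwrite(f"pics/{n}_crop.png",cv2.resize(I[:,:,::-1],None,fx=5,fy=5,interpolation=cv2.INTER_CUBIC)[:600,:800])
E
```

```text
scene [395.97627578 250.66983999   1.53274681] [259.25590166 307.9305982    1.03702775]
247 [0.45928389 0.3894562  0.17844221] [0.41344154 0.21622581 0.03871454] [0.58917105 0.43197302 0.19982141]
top [290.42361183 340.35909702   1.22814215] [ 56.82421974 302.86241502   1.01706854]
380 [0.46032575 0.38265689 0.179549  ] [ 0.41628017  0.33848821 -0.00087306] [0.50616537 0.43714188 0.21818042]
```

View pics/scene_crop.png

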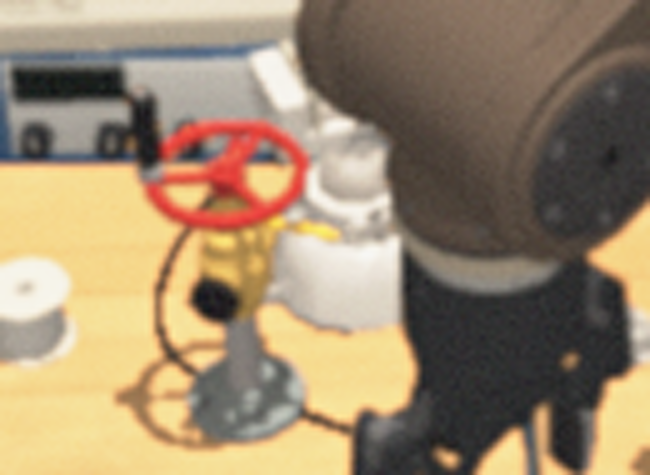

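View pics/top_crop.png

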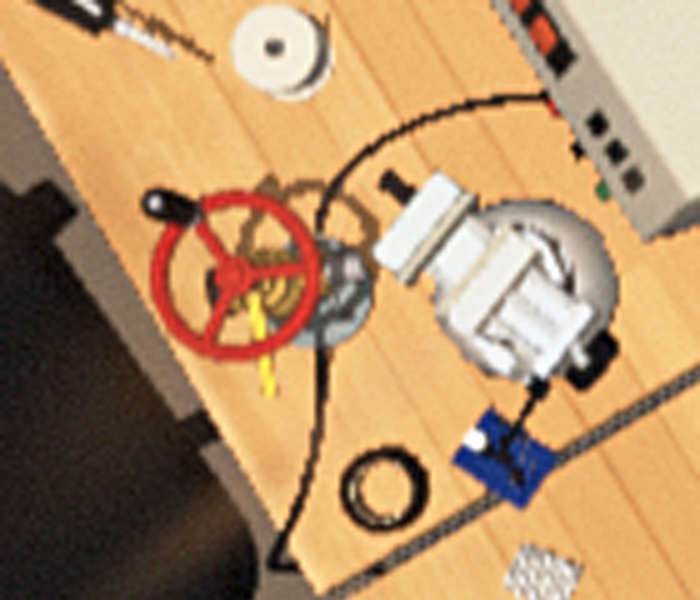

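```bash
python3 - <<'E'
from h import *
ax=None
for n in ("top","scene"):
    c=dict(np.load(n+"0.npz"));P=cloud(c);hsv=cv2.cvtColor(c["img"],cv2.COLOR_RGB2HSV)
    m=(((hsv[...,0]<7)|(hsv[...,0]>172))&(hsv[...,1]>130)&(hsv[...,2]>80)).astype(np.uint8)
    M=np.zeros_like(m);b=(slice(165,215),slice(125,170)) if n=="top" else (slice(220,250),slice(185,225))
    M[b]=m[b]
    cs,_=cv2.findContours(M,cv2.RETR_EXTERNAL,cv2.CHAIN_APPROX_NONE)
    k=max(cs,key=cv2.contourArea);h=cv2.convexHull(k)
    pts=np.array([plane(c,u,v,.176)[:2] for u,v in h[:,0].astype(float)],np.float32)
    print(n,"circle",cv2.minEnclosingCircle(pts), "ell",cv2.fitEllipse(pts) if len(pts)>5 else 0)
    y=((hsv[...,0]>22)&(hsv[...,0]<34)&(hsv[...,1]>170)&(hsv[...,2]>140)).astype(np.uint8)
    b=(slice(190,220),slice(140,162)) if n=="top" else (slice(235,256),slice(210,245))
    Y=np.zeros_like(y);Y[b]=y[b];v,u=np.nonzero(Y);print("yellow",list(zip(u,v))[:60])
    pp=np.array([plane(c,a,bb,.147)[:2] for a,bb in zip(u,v)]);print(pp.round(3).tolist())
c=dict(np.load("top0.npz"));print("handle top",plane(c,131,175.6,.236),"tip",plane(c,153.6,213,.147), "hub",plane(c,146.4,190.4,.183))
c=dict(np.load("scene0.npz"));print("handle mid", plane(c,160+145/5,200+125/5,.212))
# obstacles: height map around wheel
for n in ("top","scene"):
    c=dict(np.load(n+"0.npz"));P=cloud(c);g=c["z_map"]>0
    q=P[g&(np.abs(P[...,0]-.46)<.2)&(np.abs(P[...,1]-.386)<.2)]
    H={}
    for p in q:
        key=(round(p[0]/.04)*4,round(p[1]/.04)*4);H[key]=max(H.get(key,-1),p[2])
    for x in range(68,24,-4): print(x,[f"{y}:{int(1000*H.get((x,y),-1)):d}" for y in range(60,16,-4)])
E
```

```text
top circle ((0.462261825799942, 0.38367822766304016), 0.047066494822502136) ell ((0.46117687225341797, 0.38389378786087036), (0.09097211807966232, 0.0928129106760025), 165.95152282714844)
yellow [(np.int64(151), np.int64(196)), (np.int64(151), np.int64(197)), (np.int64(152), np.int64(207)), (np.int64(153), np.int64(208)), (np.int64(153), np.int64(209)), (np.int64(153), np.int64(210)), (np.int64(153), np.int64(211)), (np.int64(153), np.int64(212))]
[[0.445, 0.381], [0.442, 0.381], [0.414, 0.378], [0.412, 0.376], [0.409, 0.376], [0.406, 0.376], [0.403, 0.376], [0.4, 0.376]]
scene circle ((0.4633987545967102, 0.3858870565891266), 0.04891718924045563) ell ((0.4617287814617157, 0.3847543001174927), (0.08959060162305832, 0.09669668227434158), 43.399383544921875)
yellow []
[]
handle top [0.49380541 0.40662792 0.236     ] tip [0.39767875 0.37417211 0.147     ] hub [0.45832561 0.38298109 0.183     ]
handle mid [0.49457228 0.40788624 0.212     ]
68 ['60:-1000', '56:-1000', '52:-1000', '48:-1000', '44:-1000', '40:-1000', '36:-1000', '32:-1000', '28:-1000', '24:-1000', '20:-1000']
64 ['60:4', '5
[... 1628 characters left out ...]
]
48 ['60:-1000', '56:-1000', '52:5', '48:5', '44:181', '40:239', '36:182', '32:172', '28:174', '24:77', '20:-748']
44 ['60:-1000', '56:-1000', '52:1', '48:7', '44:184', '40:184', '36:183', '32:170', '28:169', '24:114', '20:-749']
40 ['60:-1000', '56:-1000', '52:-1000', '48:7', '44:6', '40:182', '36:182', '32:4', '28:46', '24:-1000', '20:-1000']
36 ['60:-1000', '56:-1000', '52:-1000', '48:-1000', '44:4', '40:3', '36:12', '32:1', '28:-1000', '24:-1000', '20:-1000']
32 ['60:-1000', '56:-1000', '52:-1000', '48:-1000', '44:-1000', '40:10', '36:14', '32:0', '28:6', '24:-1000', '20:-1000']
28 ['60:-1000', '56:-1000', '52:-1000', '48:-1000', '44:-4', '40:4', '36:5', '32:3', '28:5', '24:25', '20:5']
```

Call:
play_rows([
  [[0, 0, 0, 0, 0, -1, 60], [0, 0, 0, 0, 0, -1, 60], [0, 0, 0, -1, -0.26, 0, 60], [0, 0, 0, -1, -0.26, 0, 60], [0, 0, 0, -1, -0.26, 0, 60], [0, 0, 0, -1, -0.26, 0, 60], [0, 0, 0, -1, -0.26, 0, 60], [0, 0, 0, -1, -0.26, 0, 60], [0, 0, 0, -1, -0.26, 0, 60], [0, 0, 0, -1, -0.26, 0, 60]],
], force=60)

```text
time: 1.1
eef_pos: [0.3903, 0.4709, 0.291]
orientation: [[-0.959, 0.283, -0.0], [0.283, 0.959, -0.0], [0.0, -0.0, -1.0]]
force: [-0.2, 0.3, 0.4]
width: 0.701
```

Call:
play_rows([
  [[0, 0, 0, -0.98, -0.27, 0, 60], [0, 0, 0, -0.98, -0.27, 0, 60], [0, 0, 0, -0.98, -0.27, 0, 60], [0, 0, 0, -0.98, -0.27, 0, 60], [0, 0, 0, 0, 0, 0, 60]],
])

```text
time: 1.6
eef_pos: [0.4955, 0.4054, 0.2905]
orientation: [[-0.958, 0.286, -0.0], [0.286, 0.958, -0.001], [0.0, -0.001, -1.0]]
force: [-0.4, 1.0, -1.0]
width: 0.701
```

```bash
python3 - <<'E'
from h import *
from workcell import manip
s=manip.observe();print(s["eef_pos"],s["joint_pos"].round(3))
c=manip.camera("wrist");print({k:v for k,v in c.items() if k not in("img","z_map")})
np.savez("w1.npz",pos=s["eef_pos"],R=s["orientation"],**c)
cv2.imwrite("pics/w1.png",cv2.resize(c["img"][:,:,::-1],(768,576)))
for n in("scene",):
    c=manip.camera(n);cv2.imwrite("pics/s1.png",c["img"][:,:,::-1])
E
```

```text
[0.49545621 0.40542692 0.29053861] [ 5.830e-01  4.650e-01  1.441e+00 -1.000e-03  1.237e+00 -6.980e-01]
{'fx': 297.3186396354542, 'fy': 297.3186396354542, 'cx': 254.39217280115884, 'cy': 193.42638625763618, 'tool_from_camera': array([[ 4.15609913e-04, -9.52716988e-01, -3.03858797e-01,
         7.69769500e-02],
       [ 9.99999812e-01,  5.32733333e-04, -3.02555868e-04,
         6.15993552e-04],
       [ 4.50125825e-04, -3.03858614e-01,  9.52717030e-01,
        -1.43746659e-01],
       [ 0.00000000e+00,  0.00000000e+00,  0.00000000e+00,
         1.00000000e+00]])}
```

View pics/w1.png

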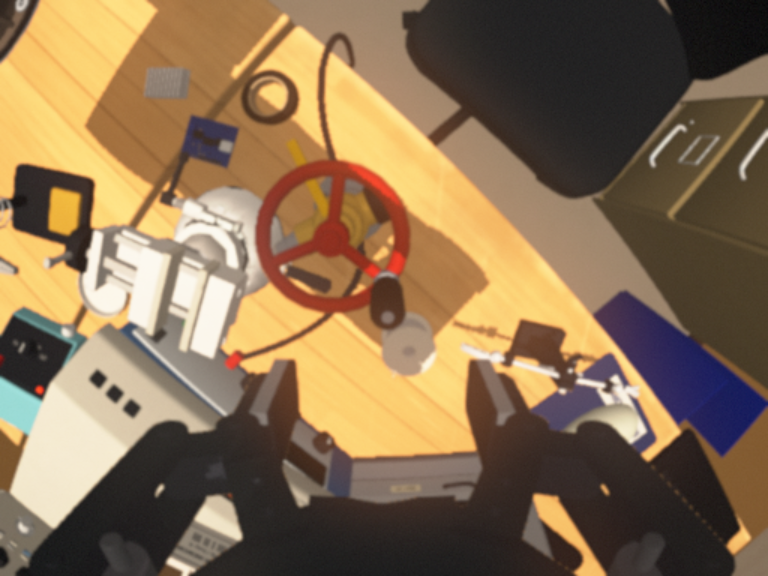

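View pics/s1.png

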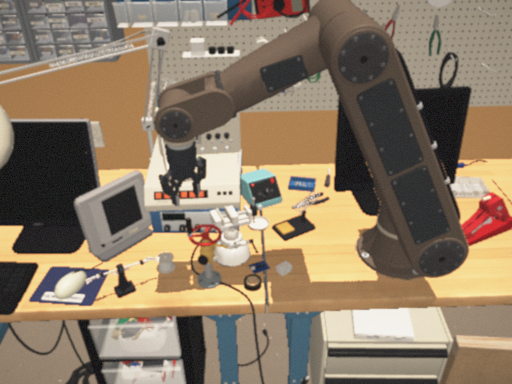

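```bash
cat >>h.py <<'E'
def wplane(c,u,v,h):
    a=np.array([u-c["cx"],v-c["cy"]]);r=np.hypot(*a);t=r/c["fx"]
    d=np.array([*(a/r*np.sin(t)),np.cos(t)]);T=c["tool_from_camera"]
    R=c["R"];o=c["pos"]+R@T[:3,3];d=R@T[:3,:3]@d
    return o+d*(h-o[2])/d[2]
E
python3 - <<'E'
from h import *
c=dict(np.load("w1.npz"))
h=wplane(c,389/1.5,318/1.5,.236)
print("handle top",h,"boss",wplane(c,385/1.5,277/1.5,.188))
hub=wplane(c,330/1.5,238/1.5,.183);tip=wplane(c,293/1.5,145/1.5,.147);print(hub,tip)
hsv=cv2.cvtColor(c["img"],cv2.COLOR_RGB2HSV)
m=(((hsv[...,0]<7)|(hsv[...,0]>172))&(hsv[...,1]>130)&(hsv[...,2]>80)).astype(np.uint8)
M=np.zeros_like(m);b=(slice(100,212),slice(165,280));M[b]=m[b]
k=max(cv2.findContours(M,0,1)[0],key=cv2.contourArea);k=cv2.convexHull(k)
p=np.array([wplane(c,*q,.176)[:2] for q in k[:,0].astype(float)],np.float32)
ce=cv2.minEnclosingCircle(p);print(ce,cv2.fitEllipse(p))
a=np.array(ce[0])
print(np.degrees(np.arctan2(*(h[:2]-a)[::-1])),np.hypot(*(h[:2]-a)),np.degrees(np.arctan2(*(tip[:2]-a)[::-1])),np.hypot(*(tip[:2]-a)))
E
```

```text
handle top [0.49680732 0.40924642 0.236     ] boss [0.49005515 0.4095491  0.188     ]
[0.45998565 0.38548773 0.183     ] [0.39980758 0.37506025 0.147     ]
((0.46091988682746887, 0.38501664996147156), 0.04629876837134361) ((0.4611883759498596, 0.3845522999763489), (0.09060700982809067, 0.09169206768274307), 146.149169921875)
34.02565452870539 0.04330115128131871 -170.74668845383033 0.0619180418566603
```

Call:
play_rows([
  [[0, 0, 0, 0.03, 0.11, 0, 50], [0, 0, 0, 0, 0, 1, 50], [0, 0, 0, 0, 0, 1, 50], [0, 0, 0, 0, 0, 1, 50], [0, 0, 0, 0, 0, 0.1, 50], [0, 0, 0, 0, 0, 0, 5], [0, 0, 0, 0, 0, 0, 5], [0, 0, 0, 0, 0, 0, 5], [0, 0, 0, 0, 0, 0, 5], [0, 0, 0, 0, 0, 0, 5]],
], force=60)

```text
time: 2.7
eef_pos: [0.493, 0.411, 0.2002]
orientation: [[-0.959, 0.283, 0.001], [0.283, 0.959, 0.001], [-0.001, 0.002, -1.0]]
force: [-3.6, -2.2, 6.5]
width: 0.193
```

```bash
python3 - <<'E'
from h import *
from workcell import manip
s=manip.observe();print(s["eef_pos"],s["joint_pos"].round(3),s["force"],s["width"])
c=manip.camera("wrist")
cv2.imwrite("pics/w2.png",cv2.resize(c["img"][:,:,::-1],(768,576)))
E
```

```text
[0.49301409 0.4110461  0.20021823] [ 0.592  0.544  1.551  0.     1.044 -0.692] [-3.64554976 -2.15959267  6.54593001] 0.1927522704145938
```

View pics/w2.png

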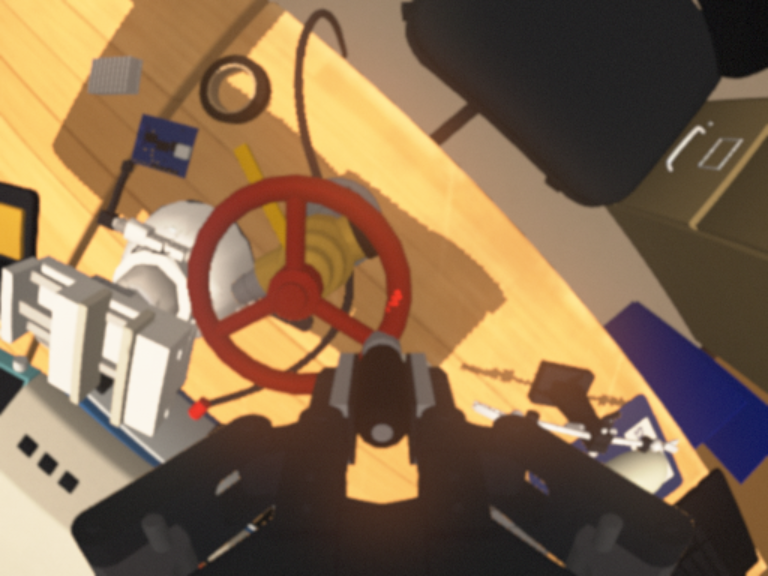

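```bash
cat >arc.py <<'E'
import sys,numpy as np
# arc.py x0 y0 cx cy start step n r : rows in tool units
x,y,cx,cy,a,st,n,r=map(float,sys.argv[1:9])
R=np.array([[-.959,.283],[.283,.959]])
p=np.array([x,y])
for i in range(int(n)):
    t=np.radians(a+st*(i+1));q=np.array([cx+r*np.cos(t),cy+r*np.sin(t)])
    d=np.round(R@(q-p)/.03,2);p=p+R.T@d*.03
    print(d.tolist(),end=" ")
print("\nend cmd",p.round(4))
E
python3 arc.py .493 .411 .461 .3845 39.6 -10 10 .042
```

```text
[-0.2, -0.14] [-0.16, -0.19] [-0.12, -0.2] [-0.09, -0.23] [-0.05, -0.24] [-0.0, -0.25] [0.03, -0.24] [0.08, -0.23] [0.12, -0.21] [0.16, -0.19] 
end cmd [0.4816 0.3481]
```

Call:
play_rows([
  [[0, 0, 0, -0.2, -0.14, 0, 5], [0, 0, 0, -0.16, -0.19, 0, 5], [0, 0, 0, -0.12, -0.2, 0, 5], [0, 0, 0, -0.09, -0.23, 0, 5], [0, 0, 0, -0.05, -0.24, 0, 5], [0, 0, 0, 0, -0.25, 0, 5], [0, 0, 0, 0.03, -0.24, 0, 5], [0, 0, 0, 0.08, -0.23, 0, 5], [0, 0, 0, 0.12, -0.21, 0, 5], [0, 0, 0, 0.16, -0.19, 0, 5]],
])

```text
time: 3.75
eef_pos: [0.4828, 0.3483, 0.2002]
orientation: [[-0.959, 0.283, 0.005], [0.283, 0.959, 0.003], [-0.004, 0.004, -1.0]]
force: [2.4, 3.1, 5.6]
width: 0.188
```

```bash
python3 arc.py .4816 .3481 .461 .3845 -60.4 -10 10 .042
```

```text
[0.18, -0.16] [0.21, -0.13] [0.23, -0.09] [0.23, -0.04] [0.25, -0.01] [0.24, 0.04] [0.23, 0.08] [0.21, 0.12] [0.19, 0.15] [0.16, 0.19] 
end cmd [0.4216 0.3705]
```

Call:
play_rows([
  [[0, 0, 0, 0.18, -0.16, 0, 5], [0, 0, 0, 0.21, -0.13, 0, 5], [0, 0, 0, 0.23, -0.09, 0, 5], [0, 0, 0, 0.23, -0.04, 0, 5], [0, 0, 0, 0.25, -0.01, 0, 5], [0, 0, 0, 0.24, 0.04, 0, 5], [0, 0, 0, 0.23, 0.08, 0, 5], [0, 0, 0, 0.21, 0.12, 0, 5], [0, 0, 0, 0.19, 0.15, 0, 5], [0, 0, 0, 0.16, 0.19, 0, 5]],
])

```text
time: 4.75
eef_pos: [0.4212, 0.3699, 0.2002]
orientation: [[-0.959, 0.283, 0.001], [0.283, 0.959, -0.0], [-0.001, 0.0, -1.0]]
force: [-3.9, -5.0, 11.5]
width: 0.194
```

```bash
python3 arc.py .4216 .3705 .461 .3845 -160.4 -4 6 .042;python3 - <<'E'
from workcell import manip
s=manip.observe();print(s["eef_pos"],s["force"],s["torque"])
E
```

```text
[0.06, 0.08] [0.05, 0.08] [0.04, 0.09] [0.04, 0.09] [0.03, 0.09] [0.02, 0.1] 
end cmd [0.4192 0.3878]
[0.42124726 0.36993821 0.20015085] [-3.86967924 -5.00518577 11.4649063 ] [-0.88007939  0.70080392 -0.02399935]
```

Call:
play_rows([
  [[0, 0, 0, 0.06, 0.08, 0, 5], [0, 0, 0, 0.05, 0.08, 0, 5], [0, 0, 0, 0.04, 0.09, 0, 5], [0, 0, 0, 0, 0, 0, 5]],
])

```text
time: 5.15
eef_pos: [0.4193, 0.3778, 0.2001]
orientation: [[-0.959, 0.282, 0.001], [0.282, 0.959, -0.002], [-0.001, -0.001, -1.0]]
force: [-4.2, -10.9, 14.6]
width: 0.192
```

Call:
play_rows([
  [[0, 0, 0, 0.02, 0.09, 0, 5], [0, 0, 0, 0, 0, 0, 5]],
])

```text
time: 5.35
eef_pos: [0.4192, 0.3782, 0.2001]
orientation: [[-0.959, 0.282, -0.001], [0.282, 0.959, -0.006], [-0.001, -0.006, -1.0]]
force: [-4.2, -25.9, 19.2]
width: 0.19
```

Call:
play_rows([
  [[0, 0, 0, 0, 0, 0, 5], [0, 0, 0, 0, 0, 0, 5], [0, 0, 0, 0, 0, 0, 5]],
])

```text
time: 5.65
eef_pos: [0.4192, 0.3782, 0.2001]
orientation: [[-0.959, 0.282, -0.001], [0.282, 0.959, -0.006], [-0.001, -0.006, -1.0]]
force: [-5.1, -25.5, 19.9]
width: 0.192
```

```bash
python3 - <<'E'
from h import *
from workcell import manip
s=manip.observe();print(s["eef_pos"],s["joint_pos"].round(3),s["force"],s["width"])
c=manip.camera("wrist")
cv2.imwrite("pics/w3.png",cv2.resize(c["img"][:,:,::-1],(768,576)))
E
python3 arc.py .4192 .3782 .461 .3845 -171.4 10 10 .042
```

```text
[0.41921039 0.37816713 0.20005526] [ 0.619  0.441  1.743 -0.005  0.961 -0.663] [ -5.09171845 -25.46414746  19.86342754] 0.19182354804711635
[-0.13, -0.21] [-0.16, -0.18] [-0.18, -0.16] [-0.22, -0.12] [-0.23, -0.09] [-0.24, -0.04] [-0.24, 0.0] [-0.24, 0.04] [-0.23, 0.09] [-0.21, 0.12] 
end cmd [0.4744 0.3447]
```

View pics/w3.png

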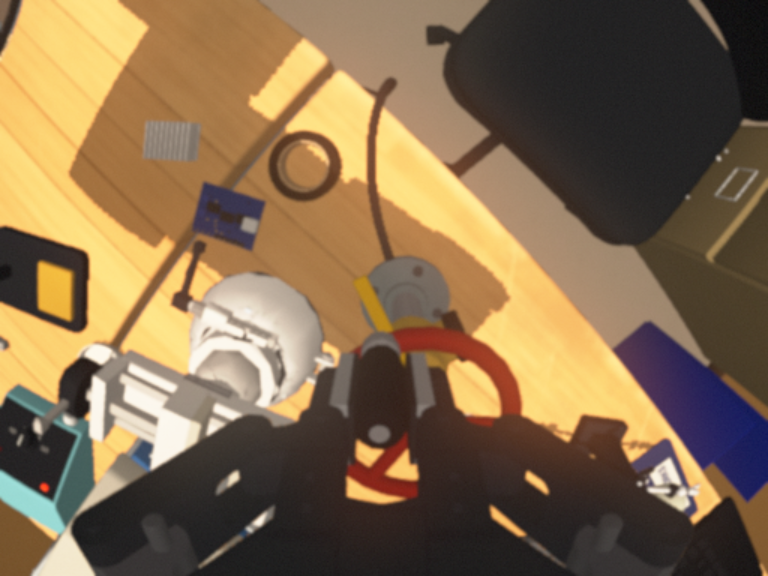

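```bash
python3 arc.py .4196 .3817 .461 .3845 -171.4 10 37 .042
```

```text
[-0.15, -0.32] [-0.16, -0.19] [-0.18, -0.16] [-0.22, -0.12] [-0.23, -0.08] [-0.24, -0.04] [-0.24, -0.0] [-0.24, 0.04] [-0.23, 0.08] [-0.21, 0.12] [-0.19, 0.16] [-0.15, 0.19] [-0.13, 0.21] [-0.08, 0.23] [-0.04, 0.24] [-0.0, 0.24] [0.04, 0.24] [0.08, 0.23] [0.13, 0.21] [0.15, 0.19] [0.19, 0.16] [0.21, 0.12] [0.23, 0.08] [0.24, 0.05] [0.25, -0.01] [0.24, -0.04] [0.23, -0.08] [0.21, -0.12] [0.18, -0.16] [0.16, -0.19] [0.12, -0.21] [0.09, -0.23] [0.04, -0.24] [-0.0, -0.24] [-0.05, -0.24] [-0.08, -0.23] [-0.12, -0.21] 
end cmd [0.4212 0.3712]
```

Call:
play_rows([
  [[0, 0, 0, -0.15, -0.32, 0, 5], [0, 0, 0, -0.16, -0.19, 0, 5], [0, 0, 0, -0.18, -0.16, 0, 5], [0, 0, 0, -0.22, -0.12, 0, 5], [0, 0, 0, -0.23, -0.08, 0, 5], [0, 0, 0, -0.24, -0.04, 0, 5], [0, 0, 0, -0.24, 0, 0, 5], [0, 0, 0, -0.24, 0.04, 0, 5], [0, 0, 0, -0.23, 0.08, 0, 5], [0, 0, 0, -0.21, 0.12, 0, 5]],
])

```text
time: 6.7
eef_pos: [0.475, 0.3445, 0.2002]
orientation: [[-0.959, 0.283, 0.002], [0.283, 0.959, 0.001], [-0.002, 0.002, -1.0]]
force: [-3.5, 1.8, 9.2]
width: 0.191
```

Call:
play_rows([
  [[0, 0, 0, -0.19, 0.16, 0, 5], [0, 0, 0, -0.15, 0.19, 0, 5], [0, 0, 0, -0.13, 0.21, 0, 5], [0, 0, 0, -0.08, 0.23, 0, 5], [0, 0, 0, -0.04, 0.24, 0, 5], [0, 0, 0, 0, 0.24, 0, 5], [0, 0, 0, 0.04, 0.24, 0, 5], [0, 0, 0, 0.08, 0.23, 0, 5], [0, 0, 0, 0.13, 0.21, 0, 5], [0, 0, 0, 0.15, 0.19, 0, 5]],
])

```text
time: 7.7
eef_pos: [0.4978, 0.4042, 0.2002]
orientation: [[-0.959, 0.283, 0.001], [0.283, 0.959, -0.0], [-0.001, 0.0, -1.0]]
force: [-6.5, -6.6, 11.2]
width: 0.189
```

Call:
play_rows([
  [[0, 0, 0, 0.19, 0.16, 0, 5], [0, 0, 0, 0.21, 0.12, 0, 5], [0, 0, 0, 0.23, 0.08, 0, 5], [0, 0, 0, 0.24, 0.05, 0, 5], [0, 0, 0, 0.25, -0.01, 0, 5], [0, 0, 0, 0.24, -0.04, 0, 5], [0, 0, 0, 0.23, -0.08, 0, 5], [0, 0, 0, 0.21, -0.12, 0, 5], [0, 0, 0, 0.18, -0.16, 0, 5], [0, 0, 0, 0.16, -0.19, 0, 5]],
])

```text
time: 8.7
eef_pos: [0.4357, 0.4179, 0.2002]
orientation: [[-0.959, 0.283, 0.004], [0.283, 0.959, 0.003], [-0.003, 0.004, -1.0]]
force: [2.5, 1.6, 6.7]
width: 0.193
```

Call:
play_rows([
  [[0, 0, 0, 0.12, -0.21, 0, 5], [0, 0, 0, 0.09, -0.23, 0, 5], [0, 0, 0, 0.04, -0.24, 0, 5], [0, 0, 0, 0, -0.24, 0, 5], [0, 0, 0, -0.05, -0.24, 0, 5], [0, 0, 0, -0.08, -0.23, 0, 5], [0, 0, 0, -0.12, -0.21, 0, 5]],
])

```text
time: 9.4
eef_pos: [0.4207, 0.3714, 0.2002]
orientation: [[-0.959, 0.283, 0.001], [0.283, 0.959, 0.002], [-0.0, 0.002, -1.0]]
force: [-5.3, 2.0, 11.0]
width: 0.195
```

```bash
python3 arc.py .4212 .3712 .461 .3845 -161.4 10 35 .042
```

```text
[-0.16, -0.19] [-0.18, -0.16] [-0.22, -0.12] [-0.23, -0.08] [-0.24, -0.04] [-0.24, -0.0] [-0.24, 0.04] [-0.23, 0.08] [-0.21, 0.12] [-0.19, 0.16] [-0.15, 0.19] [-0.13, 0.21] [-0.08, 0.23] [-0.04, 0.24] [-0.0, 0.24] [0.04, 0.24] [0.08, 0.23] [0.13, 0.21] [0.15, 0.19] [0.19, 0.16] [0.21, 0.12] [0.23, 0.08] [0.24, 0.05] [0.25, -0.0] [0.24, -0.05] [0.23, -0.08] [0.21, -0.12] [0.18, -0.16] [0.16, -0.19] [0.12, -0.21] [0.09, -0.23] [0.04, -0.24] [-0.0, -0.24] [-0.04, -0.24] [-0.09, -0.23] 
end cmd [0.4195 0.3783]
```

One turn plus about 10° done; 350° remain.

Call:
play_rows([
  [[0, 0, 0, -0.16, -0.19, 0, 5], [0, 0, 0, -0.18, -0.16, 0, 5], [0, 0, 0, -0.22, -0.12, 0, 5], [0, 0, 0, -0.23, -0.08, 0, 5], [0, 0, 0, -0.24, -0.04, 0, 5], [0, 0, 0, -0.24, 0, 0, 5], [0, 0, 0, -0.24, 0.04, 0, 5], [0, 0, 0, -0.23, 0.08, 0, 5], [0, 0, 0, -0.21, 0.12, 0, 5], [0, 0, 0, -0.19, 0.16, 0, 5]],
])

```text
time: 10.4
eef_pos: [0.4818, 0.3476, 0.2002]
orientation: [[-0.959, 0.283, 0.002], [0.283, 0.959, 0.001], [-0.002, 0.002, -1.0]]
force: [-4.0, 1.1, 9.1]
width: 0.188
```

Call:
play_rows([
  [[0, 0, 0, -0.15, 0.19, 0, 5], [0, 0, 0, -0.13, 0.21, 0, 5], [0, 0, 0, -0.08, 0.23, 0, 5], [0, 0, 0, -0.04, 0.24, 0, 5], [0, 0, 0, 0, 0.24, 0, 5], [0, 0, 0, 0.04, 0.24, 0, 5], [0, 0, 0, 0.08, 0.23, 0, 5], [0, 0, 0, 0.13, 0.21, 0, 5], [0, 0, 0, 0.15, 0.19, 0, 5], [0, 0, 0, 0.19, 0.16, 0, 5]],
])

```text
time: 11.4
eef_pos: [0.4938, 0.4103, 0.2002]
orientation: [[-0.959, 0.283, 0.001], [0.283, 0.959, -0.0], [-0.001, -0.0, -1.0]]
force: [-4.9, -7.9, 10.5]
width: 0.19
```

Call:
play_rows([
  [[0, 0, 0, 0.21, 0.12, 0, 5], [0, 0, 0, 0.23, 0.08, 0, 5], [0, 0, 0, 0.24, 0.05, 0, 5], [0, 0, 0, 0.25, 0, 0, 5], [0, 0, 0, 0.24, -0.05, 0, 5], [0, 0, 0, 0.23, -0.08, 0, 5], [0, 0, 0, 0.21, -0.12, 0, 5], [0, 0, 0, 0.18, -0.16, 0, 5], [0, 0, 0, 0.16, -0.19, 0, 5], [0, 0, 0, 0.12, -0.21, 0, 5]],
])

```text
time: 12.4
eef_pos: [0.4302, 0.413, 0.2002]
orientation: [[-0.959, 0.283, 0.004], [0.283, 0.959, 0.004], [-0.003, 0.005, -1.0]]
force: [0.8, 3.8, 6.2]
width: 0.189
```

Call:
play_rows([
  [[0, 0, 0, 0.09, -0.23, 0, 5], [0, 0, 0, 0.04, -0.24, 0, 5], [0, 0, 0, 0, -0.24, 0, 5], [0, 0, 0, -0.04, -0.24, 0, 5], [0, 0, 0, -0.09, -0.23, 0, 5], [0, 0, 0, 0, 0, 0, 5], [0, 0, 0, 0, 0, 0, 5], [0, 0, 0, 0, 0, 0, 5]],
])

```text
time: 13.2
eef_pos: [0.4192, 0.378, 0.2001]
orientation: [[-0.959, 0.283, 0.001], [0.283, 0.959, 0.001], [-0.001, 0.001, -1.0]]
force: [-7.0, -2.9, 12.1]
width: 0.19
```

```bash
python3 - <<'E'
from h import *
from workcell import manip
s=manip.observe();p=s["eef_pos"];print(p,s["time"],s["force"],s["width"],s["dq"].round(4),np.degrees(np.arctan2(p[1]-.3845,p[0]-.461)))
c=manip.camera("wrist");cv2.imwrite("pics/w4.png",cv2.resize(c["img"][:,:,::-1],(768,576)))
c=manip.camera("scene");cv2.imwrite("pics/s4.png",c["img"][:,:,::-1])
E
```

```text
[0.41924662 0.37797021 0.20014026] 13.2 [-7.01565077 -2.90262934 12.11031746] 0.19045082208253167 [-0.0001  0.0012 -0.0015  0.001   0.     -0.0007] -171.11154378743234
```

View pics/w4.png

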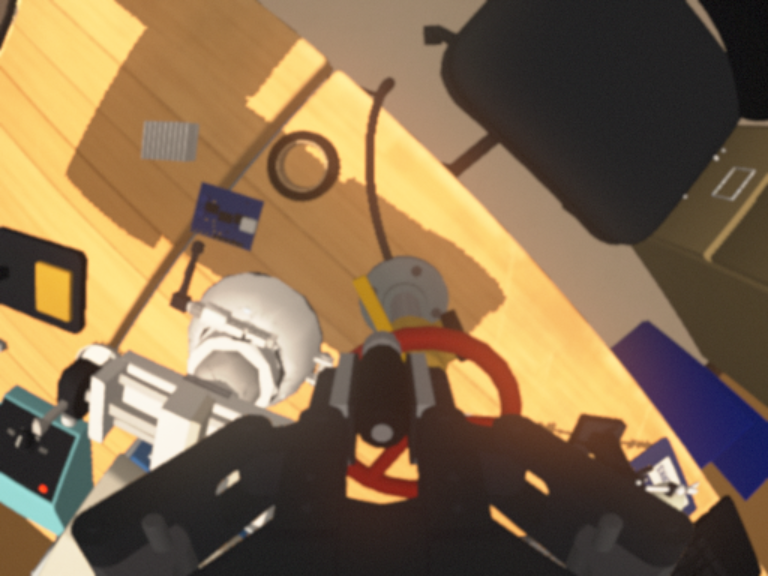

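View pics/s4.png

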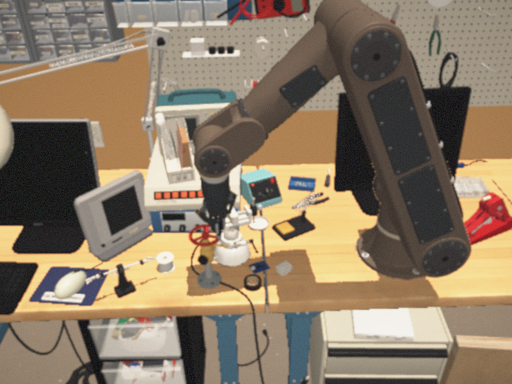

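```bash
python3 -c "
from workcell import manip
print(manip.job_done())"
```

```text
the job is handed in; nothing more can be done
None
```

I closed the valve clockwise against its stop, then opened it counter-clockwise two full turns. The job went in at about 13 s, with the gripper still holding the handle.

- **Shut:** the handle stopped at -171.3° while the tangential force rose to about 26 N. I held that push for more than 0.3 s. The wrist picture showed the handle directly above the yellow tab.
- **Two turns:** the tool followed the commanded circle the whole way. At the end the handle measured -171.1°, within about 0.2° of the stop direction, and the final wrist picture matched the shut one to about 2 pixels.
- **Grip and rest:** the finger opening stayed steady at about 16 mm with a 60 N grip. Joint speeds were near zero, and the tool height put the grasp point about 7 mm above the handle's middle.
- **Loose things:** the tape, board and heat sink sit where they did in the wrist views. In the scene picture the spool and the rest look unmoved. I judged this by eye and did not measure it.

No check failed or disagreed. A steady upward force of 6–12 N showed on the tool while turning, reaching about 20 N at the stop. That is well below the limits, and I did not look into it.

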